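# Fetch the display tray from the back of the table with the hook tool

## Task

The wooden tray with the chocolate hare and the tin egg stands at the back of the table, out of easy reach. Take the hook tool from its rest, lower its tine inside the tray's steel pull and drag the tray gently to the middle of the grey felt mat, moving the tray with the hook only, never the gripper, and keeping hare and egg standing in it; then unhook and lay the tool back in its rest the way it lay. Leave the two drippers and the pink carton where they are.

Things in the scene. Friction and masses are not known exactly. Their poses are not given: they have to be found in the camera images.
- hook_grip (a point): Centre of the hook tool's grip and balance point (150 g). Tool axes: x toward the tine, z up. Light wooden handle x = -75 to +45 mm, 24 wide (y), 28 high; then a 10 mm round steel shaft at the same height to x = 130 mm, where it turns straight down as the tine. Fingers have room between the rest's saddles, x = -45 to +65 mm. In the rest this point is 72 mm above the table.
- hook_tip (a point): Lower end of the tine: 130 mm ahead (x) of hook_grip and 60 mm below it (z). The tine is a round steel bar 10 mm thick.
- rest: Dark wooden rest, fixed; origin under its base, below hook_grip as the tool lies; x toward the tine end. Base 185 x 70 x 8 mm (x = -85 to +100). Two open saddles, 16 mm long: at x = -60 for the handle (floor at height 58, 30 wide, cheeks flare up to 81), at x = +80 for the shaft (floor 67, 20 wide, cheeks up to 90). Tool home: hook_grip at (0, 0, 72) mm here, tine hanging free at x = 130.
- tray: Loose open wooden tray, 120 (x) x 160 mm (y), rim 25 and floor 10 mm above the table, 0.3 to 0.65 kg; origin under its centre. Steel pull on its -x face (wall at x = -60 mm): bowed 10 mm round bar from y = +-46 through (-88, +-32) to its apex, bar centre (-108, 0), 24 mm above the table (top 29). Dragged by the apex, the tine axis is 98 mm from the origin and the tray trails behind it.
- tray_loop (a point): Middle of the opening between the pull and the tray's front wall, 82 mm in front of the tray's origin, 24 mm above the table. The opening is 43 mm clear from wall to apex and open above and below.
- hare: White chocolate hare with a mint bow, 60 x 55 x 123 mm, standing loose on the left half of the tray's floor; origin under its centre, z up.
- egg: Mint-coloured tin egg with a bow, 57 x 60 x 91 mm, standing loose on its flat end on the right half of the tray's floor; origin under its centre, z up.
- mat: Grey felt mat with a blue edge, 180 (x) x 220 mm (y), flat (1 mm), fixed; origin at its centre. The tray slides over it freely.
- pink_dripper: Pink fluted ceramic coffee dripper, 119 x 119 x 85 mm, loose bystander; origin under its centre.
- green_dripper: Green fluted ceramic coffee dripper, 123 x 123 x 70 mm, loose bystander; origin under its centre.
- pink_carton: Pink printed soap carton, 62 x 86 x 85 mm, loose bystander; origin under its centre.
Not all that is in view belongs to the job. Leave any black or yellow look-alike of the egg alone.

How it is judged (in metres and radians):
On the way, in this order (a step that is already met when the one before it is completed fails the run):
1. the hook tool is lifted clear of its rest (z of hook_grip in the frame of rest above 0.1 m), for 0.1 s.
2. the tine is down inside the tray's pull, the tray not yet on the middle of the mat (x of hook_tip in the frame of tray between -0.104 and -0.058 m and y of hook_tip in the frame of tray between -0.045 and 0.045 m and z of hook_tip in the frame of tray below 0.019 m and not (horizontal distance between tray and mat below 0.035 m)), for 0.2 s.
3. the tray has come to within 35 mm of the middle of the mat with the tine still in its pull (x of hook_tip in the frame of tray between -0.104 and -0.058 m and y of hook_tip in the frame of tray between -0.045 and 0.045 m and z of hook_tip in the frame of tray below 0.019 m and horizontal distance between tray and mat below 0.035 m), for 0.2 s.
At the end, for the whole second after the job is handed in: Tray centre within 35 mm of the mat centre (any yaw), hare and egg upright (0.25 rad) on its floor; hook tool seated in both saddles of its rest, tine at the same end as before (grip within 25 mm along, 12 mm across of where it lay), all at rest (horizontal distance between tray and mat below 0.035 m and angle between each of hare, egg's own z axis and vertical below 0.25 rad and x of hare in the frame of tray between -0.06 and 0.06 m and y of hare in the frame of tray between -0.08 and 0.08 m and z of hare in the frame of tray between 0 and 0.025 m and x of egg in the frame of tray between -0.06 and 0.06 m and y of egg in the frame of tray between -0.08 and 0.08 m and z of egg in the frame of tray between 0 and 0.025 m and x of hook_grip in the frame of rest between -0.025 and 0.025 m and y of hook_grip in the frame of rest between -0.012 and 0.012 m and z of hook_grip in the frame of rest between 0.064 and 0.08 m and y of hook_tip in the frame of rest between -0.02 and 0.02 m and x of hook_tip in the frame of rest above 0.09 m and z of hook_tip in the frame of rest below 0.03 m and linear speed of each of tray, hare, egg, hook below 0.02 m/s); the robot touches nothing.
It fails at once if the gripper or arm pushes the tray or the goods in it (over 1 N) (contact force between any of the fingers, the arm and tray above 1 N or contact force between any of the fingers, the arm and hare above 1 N or contact force between any of the fingers, the arm and egg above 1 N).
It fails at once if the hare or the egg topples (tilts over 0.5 rad) (angle between any of hare, egg's own z axis and vertical above 0.5 rad).
It fails at once if the tray is lifted or tipped (0.3 rad, or 30 mm off the table) (angle between tray's own z axis and vertical above 0.3 rad or height (world z) of tray above 0.03 m).
It fails at once if a dripper or the pink carton is shifted by more than 30 mm (distance of any of pink_dripper, green_dripper, pink_carton from where it was at the start of the episode above 0.03 m).
It also fails if it takes over 59 s, if anything falls off the work surface, if the arm or the gripper's body presses on something with over 40 N, if the wrist force passes 120 N, or if a joint passes its speed limit or range.

## Robot

A 6-joint arm with a two-finger parallel gripper is mounted at the origin on a cart in front of the work surface, level with it; the furniture and walls round the work are solid. World frame = base frame: x ahead of the robot, y to its left, z up, the work surface at z = 0. Lengths are in mm, angles in rad, forces in N, time in s.
With the tool pointing down it reaches from about 350 to 975 mm from the base axis. Payload 7.1 kg.
Tool frame: the origin (TCP) lies on the front face of the gripper's body, between the roots of the fingers; the fingertips stand 80 mm ahead of it and the grasp point (between the pads) lies 61 mm ahead of it (env.tips_ahead is the distance from the TCP to the fingertips, in mm); z points along the fingers, y is the direction in which the jaws open and shut (so a half turn about z gives the same grasp; the last joint's range is limited). The gripper opens to 88 mm and grips with 3 to 60 N. Pads are 20 mm wide; open, the fingers measure 115 mm over their backs; the gripper's body (75 mm by 178 mm) begins 61 mm behind the grasp point.
Start: joints at [-1.182, 0.423, 1.63, -0, 1.089, -0.019], TCP at [247.885, -573.723, 302.675] pointing down, gripper open.
Joint ranges: [-3, 3], [-0.9, 2.11], [0.09, 2.58], [-1.31, 4.45], [0.11, 2.69], [-2.54, 2.54]. Speed limits (rad/s): [2.39, 2.39, 3.01, 3.14, 3.14, 3.14].

## Interface

Orientations are given as a unit quaternion [x, y, z, w].
In Python, from station import env, set_gripper, viewer, workorder gives the robot as it stands. Calls block until the motion is done:
- env.reach(position, orientation): joint-space move of the TCP to a pose.
- env.move_l(position, rot=None, rate=150, f_stop=None): straight line of the TCP; rot=None keeps the orientation; rate is the mean speed in mm/s. With f_stop (N) it stops when the force on the tool has changed by that much, and returns True; else False.
- env.move_joints(angles): joint-space move.
- set_gripper(opening): finger opening in mm; the grip force is fixed at half the most; returns when the fingers have stopped.
- env.hold(seconds).
- env.ik(position, orientation): joint angles nearest the present ones, or None.
- env.read_state(): the state.
- viewer.camera(name): name is "scene" or "side" or "wrist"; returns the picture (384x512x3 uint8, blue, green, red); there is no depth.
- viewer.camera_params(name): a dict with "fx", "fy", "cx", "cy" (pixels), "dist" ([k1, k2, p1, p2, k3] as OpenCV has them; the pictures are not rectified), "pose" (4x4, takes a point from camera to world coordinates); the wrist camera has in their place "tool_from_camera" (4x4, takes a point from camera to tool coordinates, whose origin is the TCP and whose axes are the flange's). Camera axes: x right, y up, looking along -z (the intrinsics and any distortion apply to the point x, -y, -z); pixel columns grow to the right and rows downward; lengths in mm; the calibration is good to about 2 mm. A picture is of the moment at which its call begins: read the wrist's pose just before it. camera_params takes no time and is no camera call.
A pose or a line that the arm cannot do raises env.IKError and nothing moves.
- workorder.sign_off(): hands the job in, once; it reports no verdict.
The state is a dict: "time_s": time; "qpos": joint angles; "dq": joint speeds; "tau": joint torques, N m; "tool_pos": TCP position; "orientation": TCP orientation; "force": force on the tool from outside, world axes, zero at the start; "wrist_torque": the same for the moment, N m; "width": finger opening in mm.
Only numpy, scipy, OpenCV 4.12 (cv2) and the standard library are available. Lean on these libraries where they do the work, as an engineer would, in place of code of your own. Each camera call takes 0.05 s, during which the arm holds its last target.

## Working session

There is one attempt and no reset: what is moved stays moved. The work goes in short steps, each a Python script; the robot and the scene stay as the last script left them, time stands still between calls to the robot, and variables do not carry over. Pictures are saved under pics/ and viewed, and the job is handed in when it is done.

```bash
ls; mkdir -p pics
python3 - <<'E'
from station import env, viewer
import cv2
for n in ["scene","side","wrist"]:
    cv2.imwrite(f"pics/{n}0.png",viewer.camera(n))
    p=viewer.camera_params(n); print(n,{k:(v.tolist() if hasattr(v,'tolist') else v) for k,v in p.items()})
s=env.read_state(); print(s)
E
```

```text
pics
scene {'fx': 419.78504497790726, 'fy': 419.78504497790726, 'cx': 258.01300406009, 'cy': 196.81967222700038, 'dist': [-0.1598242369502825, 0.0, 0.0, 0.0, 0.0], 'pose': [[-0.5019107469520373, 0.6334284099029036, -0.588943165018431, -468.91836248431497], [-0.8647654750663115, -0.3803582018058772, 0.32788460081610443, 613.219583989748], [-0.01631794188567911, 0.6738665207939022, 0.7386728889879044, 1345.3701557381805], [0.0, 0.0, 0.0, 1.0]]}
side {'fx': 354.9669802400581, 'fy': 354.9669802400581, 'cx': 255.77990754067665, 'cy': 188.93745017518148, 'dist': [-0.06039534317820943, 0.0, 0.0, 0.0, 0.0], 'pose': [[-0.5637482425481084, 0.586589884426459, -0.58146386518207, -141.53984164157478], [-0.8257905823802266, -0.38661371351042967, 0.4106089996307941, 565.5554198389048], [0.016057181447723466, 0.7116474857780563, 0.702353203815378, 897.4471859712819], [0.0, 0.0, 0.0, 1.0]]}
wrist {'fx': 324.2294889690988, 'fy': 324.2294889690988, 'cx': 254.54281599766725, 'cy': 188.80922096799665, 'dist': [-0.09338036670036616, 0.0, 0.0, 0.0, 0.0], 'tool_from_camera': [[0.0004964672289245855, 0.95267
[... 227 characters left out ...]
], [0.0, 0.0, 0.0, 1.0]]}
{'time_s': 0.15, 'qpos': array([-1.18201310e+00,  4.23724761e-01,  1.63050253e+00,  1.11890810e-05,
        1.08859551e+00, -1.89917009e-02]), 'dq': array([ 0.00103749, -0.00041564, -0.00318927, -0.00079906, -0.00043225,
       -0.00075338]), 'tau': array([ 5.50435871e-04, -5.44981384e+01, -2.73918718e+01,  6.43936498e-02,
        2.03617156e-02, -5.16678676e-05]), 'tool_pos': array([ 247.75783053, -573.42917233,  302.04776247]), 'orientation': array([ 9.79287195e-01,  2.02475213e-01, -1.08207283e-04, -6.05502079e-04]), 'force': array([ 1.43616911, -0.01636339, -0.28964022]), 'wrist_torque': array([-0.02386295,  0.04084221, -0.04453   ]), 'width': 87.71222949061674}
```

View pics/scene0.png

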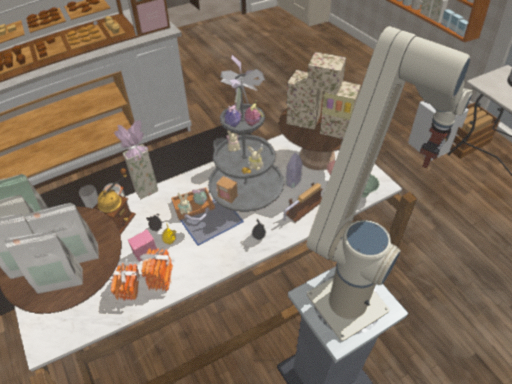

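View pics/side0.png

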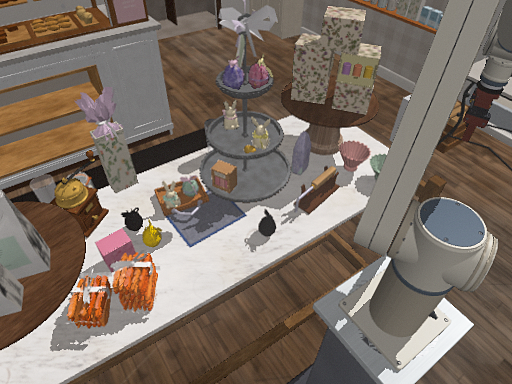

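View pics/wrist0.png

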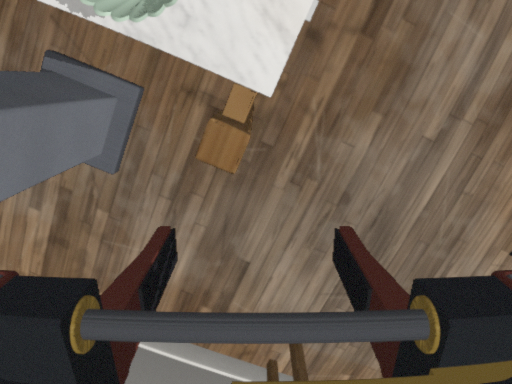

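The tray is at about (182,195) in the side view, the mat at (205,215), the rest at (318,190) and the drippers at (355,155) and (378,165). I'll zoom in for detail.

```bash
cat > h.py <<'E'
import numpy as np, cv2
from scipy.spatial.transform import Rotation as R
from station import env, viewer, set_gripper
def cam(n,state=None):
    p=viewer.camera_params(n)
    K=np.array([[p['fx'],0,p['cx']],[0,p['fy'],p['cy']],[0,0,1.]])
    if 'pose' in p: T=np.array(p['pose'])
    else:
        s=state; Tt=np.eye(4);Tt[:3,:3]=R.from_quat(s['orientation']).as_matrix();Tt[:3,3]=s['tool_pos']
        T=Tt@np.array(p['tool_from_camera'])
    return K,np.array(p['dist']),T
def p2w(c,uv,z):
    K,d,T=c
    u=cv2.undistortPoints(np.array(uv,float).reshape(-1,1,2),K,d).reshape(-1,2)
    z=np.broadcast_to(z,(len(u),))
    ray=np.c_[u[:,0],-u[:,1],-np.ones(len(u))]@T[:3,:3].T
    return T[:3,3]+ray*((z-T[2,3])/ray[:,2])[:,None]
def w2p(c,P):
    K,d,T=c
    P=np.array(P,float).reshape(-1,3)
    q=(P-T[:3,3])@T[:3,:3]; q=q*[1,-1,-1]
    return cv2.projectPoints(q,np.zeros(3),np.zeros(3),K,d)[0].reshape(-1,2)
def crop(img,x0,y0,x1,y1,f,name):
    o=cv2.resize(img[y0:y1,x0:x1],None,fx=f,fy=f,interpolation=cv2.INTER_CUBIC)
    cv2.imwrite(name,o)
E
python3 - <<'E'
from h import *
im=cv2.imread('pics/side0.png')
crop(im,140,160,260,250,6,'pics/s_a.png')
crop(im,260,120,400,220,5,'pics/s_b.png')
c=cam('side')
print(p2w(c,[(182,195),(205,215),(318,190),(300,210),(355,165),(380,170),(115,255),(268,235)],0).round())
E
```

```text
[[ 720.  276.    0.]
 [ 592.  253.    0.]
 [ 473. -144.    0.]
 [ 434.  -27.    0.]
 [ 498. -358.    0.]
 [ 423. -419.    0.]
 [ 601.  559.    0.]
 [ 407.  126.    0.]]
```

View pics/s_a.png

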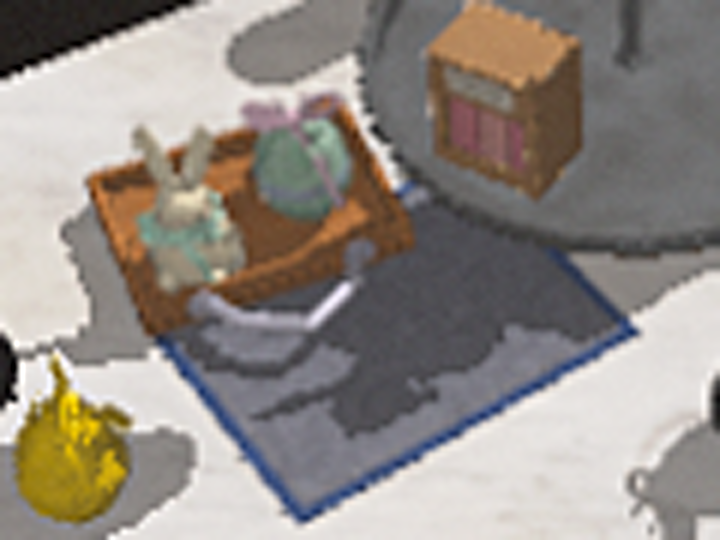

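View pics/s_b.png

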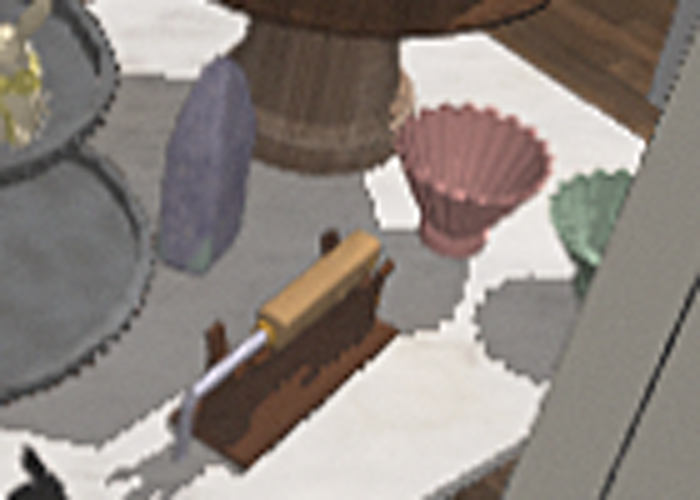

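Run:
```python
from h import *
c=cam('side')
def f(name,pts,z,o,s):
    P=p2w(c,np.array(pts)/s+o,z); print(name,P.round().tolist()); return P
a=np.array([140,160]);b=np.array([260,120])
f('mat L,near,R',[(163,340),(302,520),(635,330)],1,a,6)
f('tray rim TL, TR, FR(412,215), FL',[(92,178),(345,100),(412,215),(150,308)],25,a,6)
f('tray bottom FL FR',[(152,335),(412,243)],0,a,6)
f('apex',[(310,323)],24,a,6)
f('pull ends',[(205,303),(360,255)],24,a,6)
f('hare base, egg base',[(200,270),(303,200)],10,a,6)
f('handle end top, handle front top',[(365,240),(272,318)],86,b,5)
f('shaft start,bend',[(265,335),(190,390)],72,b,5)
f('tip',[(182,455)],12,b,5)
f('base corners near',[(245,468),(398,325)],8,b,5)
f('dripper pink base, green base, black egg',[(453,245),(590,290),(20,590)],0,b,5)
f('stone base, pedestal base',[(190,265),(320,165)],0,b,5)
s=p2w(c,[(290,180),(245,201),(202,170),(247,135)],0);print('plate edge',s.round())
```

```text
mat L,near,R [[654.0, 362.0, 1.0], [502.0, 353.0, 1.0], [516.0, 139.0, 1.0]]
tray rim TL, TR, FR(412,215), FL [[771.0, 350.0, 25.0], [749.0, 196.0, 25.0], [642.0, 209.0, 25.0], [658.0, 364.0, 25.0]]
tray bottom FL FR [[662.0, 365.0, 0.0], [644.0, 210.0, -0.0]]
apex [[601.0, 295.0, 24.0]]
pull ends [[646.0, 337.0, 24.0], [631.0, 248.0, 24.0]]
hare base, egg base [[683.0, 324.0, 10.0], [701.0, 250.0, 10.0]]
handle end top, handle front top [[468.0, -193.0, 86.0], [444.0, -86.0, 86.0]]
shaft start,bend [[444.0, -82.0, 72.0], [432.0, -8.0, 72.0]]
tip [[430.0, -6.0, 12.0]]
base corners near [[400.0, -37.0, 8.0], [444.0, -221.0, 8.0]]
dripper pink base, green base, black egg [[490.0, -327.0, 0.0], [396.0, -378.0, 0.0], [405.0, 144.0, -0.0]]
stone base, pedestal base [[584.0, -141.0, 0.0], [620.0, -306.0, 0.0]]
plate edge [[ 571.  -92.    0.]
 [ 573.  106.   -0.]
 [ 798.  154.   -0.]
 [ 892. -112.    0.]]
```

```bash
cat >> h.py <<'E'
def down(psi): # tool x at world angle psi, z down
    return (R.from_euler('z',psi)*R.from_euler('x',np.pi)).as_quat()
E
python3 - <<'E'
from h import *
for off in (0,np.pi):
    print([None if (q:=env.ik(p,down(a+off))) is None else q.round(2).tolist() for p,a in (([457,-136,133],1.76),([493,288,129],-.1),([371,250,129],-.1))])
s=env.read_state();print(env.ik([178,-413,300],s['orientation']))
E
```

```text
[[-0.31, 0.5, 2.05, -0.0, 0.6, -0.5], [0.51, 0.6, 1.84, -0.0, 0.7, 2.18], [0.57, 0.48, 2.11, -0.0, 0.55, 2.24]]
[None, [0.51, 0.6, 1.84, 0.0, 0.7, -0.96], [0.57, 0.48, 2.11, -0.0, 0.55, -0.9]]
[-1.19032426e+00  1.67083580e-01  2.00443060e+00 -3.76612498e-07
  9.71308667e-01 -2.72974618e-02]
```

Run:
```python
from h import *
s=env.read_state()
env.reach([178,-413,300],s['orientation'])
env.reach([440,-150,260],down(1.76))
s=env.read_state(); im=viewer.camera('wrist'); cv2.imwrite('pics/w1.png',im)
crop(im,0,0,512,384,1.5,'pics/w1b.png')
np.save('s1.npy',np.r_[s['tool_pos'],s['orientation']]); print(s['time_s'],s['tool_pos'])
cv2.imwrite('pics/scene1.png',viewer.camera('scene')); cv2.imwrite('pics/side1.png',viewer.camera('side'))
```

```text
2.275 [ 440.09134321 -150.68538653  259.97705021]
```

View pics/w1b.png

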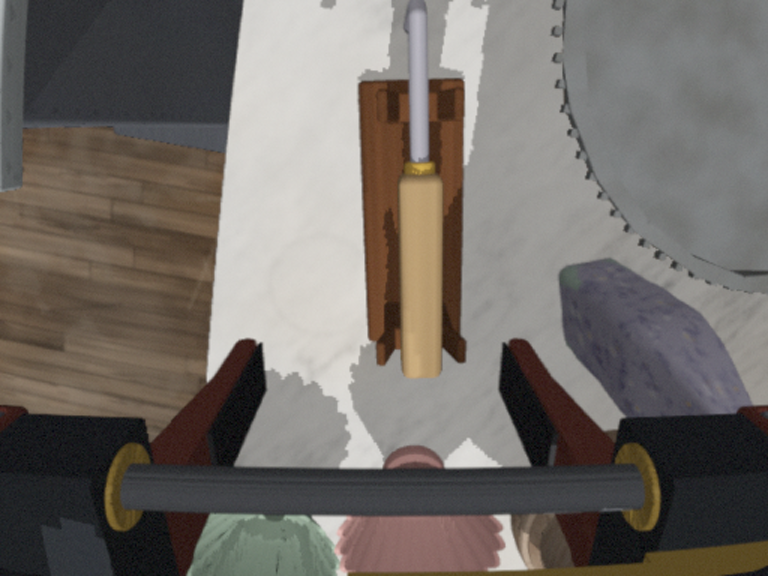

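View pics/side1.png

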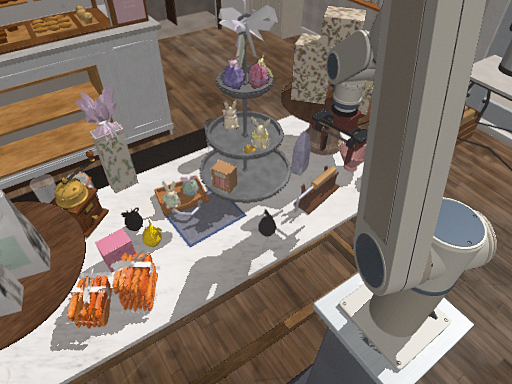

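Run:
```python
from h import *
v=np.load('s1.npy'); c=cam('wrist',dict(tool_pos=v[:3],orientation=v[3:]))
f=p2w(c,np.array([[400,178],[442,176],[403,377],[441,377]])/1.5,86); print(f.round(1))
F=(f[0]+f[1])/2; B=(f[2]+f[3])/2
d=F-B; a=np.arctan2(d[1],d[0]); print('len',np.linalg.norm(d),'w',np.linalg.norm(f[0]-f[1]),np.linalg.norm(f[2]-f[3]),'yaw',a)
print('grip',F-45*d/np.linalg.norm(d),B+75*d/np.linalg.norm(d))
g=p2w(c,np.array([[359,83],[465,79]])/1.5,8); print('base',g.round(1),np.linalg.norm(g[0]-g[1])); m=g.mean(0); print(m-100*np.array([np.cos(a),np.sin(a),0]))
b=p2w(c,np.array([[419,160],[416,5]])/1.5,72);print('shaft',b.round(1),np.arctan2(*(b[1]-b[0])[[1,0]]))
for z in (0,50,100,150): print(z,p2w(c,np.array([[560,275],[612,258]])/1.5,z).round())
for p in ((190,265),(165,262),(163,200)): print(p2w(cam('side'),[(p[0]/5+260,p[1]/5+120)],0).round())
```

```text
[[ 437.5  -90.4   86. ]
 [ 458.6  -85.3   86. ]
 [ 462.  -202.6   86. ]
 [ 484.  -198.5   86. ]]
len 115.44792497985019 w 21.704353045757472 22.37150250633805 yaw 1.7885580317397967
grip [ 457.81382294 -131.77813424   86.        ] [ 456.83037112 -127.33356345   86.        ]
base [[403.9 -42.4   8. ]
 [470.5 -26.9   8. ]] 68.33197976817827
[ 458.80368808 -132.29737245    8.        ]
shaft [[446.5 -80.2  72. ]
 [429.2  -4.7  72. ]] 1.7954316511039845
0 [[ 573. -144.    0.]
 [ 608. -124.    0.]]
50 [[ 551. -133.   50.]
 [ 581. -116.   50.]]
100 [[ 529. -122.  100.]
 [ 554. -108.  100.]]
150 [[ 507. -111.  150.]
 [ 527. -100.  150.]]
[[ 584. -141.    0.]]
[[ 597. -127.   -0.]]
[[ 656. -172.    0.]]
```

Run:
```python
from h import *
q=down(1.795)
env.move_l([457.7,-131.5,230],q,rate=150)
hit=env.move_l([457.7,-131.5,133],rate=100,f_stop=15)
s0=env.read_state();print(hit,s0['tool_pos'],s0['force'])
set_gripper(10)
s=env.read_state();print(s['width'],s['force'],s['wrist_torque'],s['tool_pos'])
im=viewer.camera('wrist'); cv2.imwrite('pics/w2.png',im)
np.save('s2.npy',np.r_[s['tool_pos'],s['orientation']]);print(s['time_s'])
```

```text
False [ 458.04138413 -131.61789115  133.47531769] [ 0.18730857 -0.86837551  0.29041966]
23.82079630567779 [ 0.47458235 -0.18133423 -0.3001641 ] [-0.00039385 -0.11142343  0.01656344] [ 457.74725239 -131.50138537  132.98976822]
4.9583
```

View pics/w2.png

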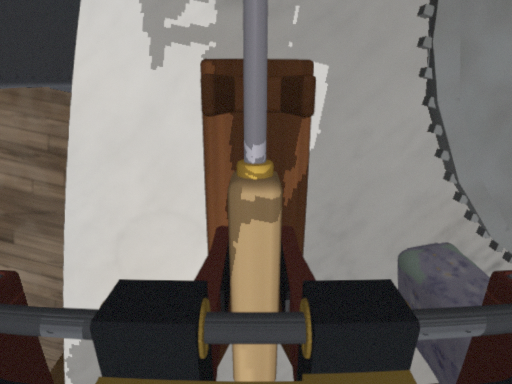

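Run:
```python
from h import *
env.move_l([457.7,-131.5,283],rate=120)
s=env.read_state();print(s['width'],s['force'],s['wrist_torque'],s['tool_pos'])
env.hold(0.1)
env.reach([400,-40,290],down(1.6))
env.reach([395,120,300],down(0.8))
env.reach([430,260,310],down(-0.1))
env.move_l([490,285,320],rate=150)
s=env.read_state(); im=viewer.camera('wrist')
np.save('s3.npy',np.r_[s['tool_pos'],s['orientation']]); print(s['time_s'],s['tool_pos'],s['width'],s['force'],s['wrist_torque'])
crop(im,0,0,512,384,1.5,'pics/w3.png')
im=viewer.camera('side');cv2.imwrite('pics/side3.png',im)
crop(im,140,150,260,250,6,'pics/s3a.png')
```

```text
24.18343460143101 [ 0.33567712 -0.18969079 -1.62018614] [-0.04780131 -0.15534994  0.01243642] [ 457.2867047  -131.37672255  282.32684629]
9.775 [489.37585068 284.29473796 319.45968455] 23.906856137566116 [-0.89587595 -0.22366857 -1.62365024] [0.05366607 0.01229865 0.03711991]
```

View pics/w3.png

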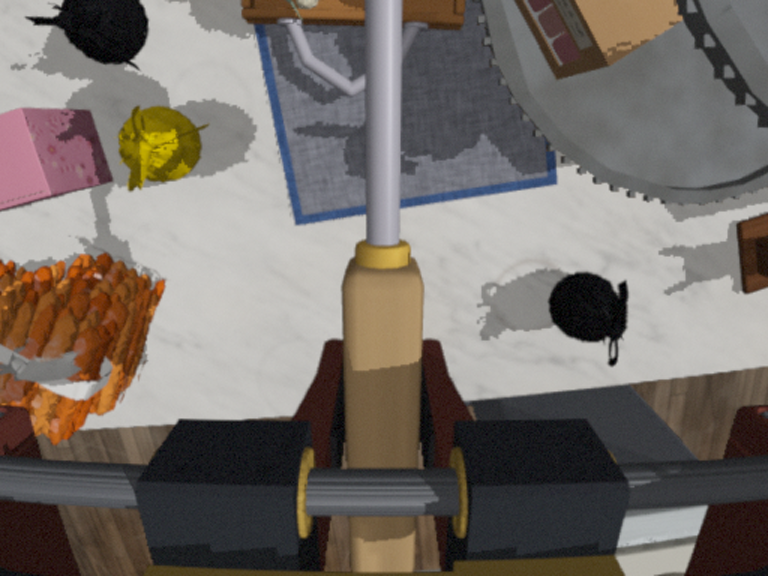

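View pics/side3.png

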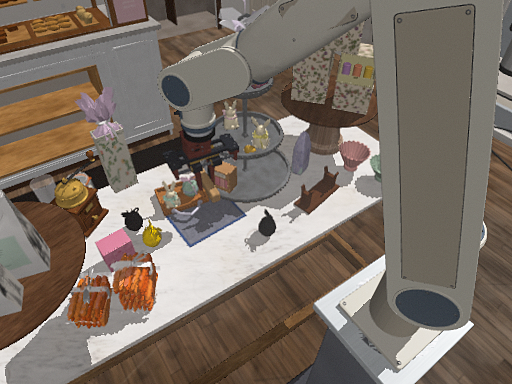

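Run:
```python
from h import *
v=np.load('s3.npy'); c=cam('wrist',dict(tool_pos=v[:3],orientation=v[3:]))
P=lambda p,z:p2w(c,np.array(p)/1.5,z).round(1)
m=P([[297,222],[556,183],[258,28]],1);print('mat',m.tolist(),np.linalg.norm(m[0]-m[1]))
y=(m[0]-m[1])[:2];y/=np.linalg.norm(y);x=np.array([y[1],-y[0]]);print('centre',(m[0]+m[1])[:2]/2+90*x,x)
a=P([[350,88]],24);print('apex',a)
e=P([[292,24],[410,26]],24);print('ends',e.tolist())
w=P([[245,20],[462,24]],12);print('wall',w.tolist())
# held tool
t=p2w(c,[[383/1.5,262/1.5]],259+7); print('handle front',t, v[:3])
```

```text
mat [[505.4, 353.1, 1.0], [516.9, 137.4, 1.0], [657.0, 361.5, 1.0]] 216.00634249947385
centre [601.02236104 250.04152597] [0.99858179 0.05323918]
apex [[603.6 295.7  24. ]]
ends [[651.9, 331.8, 24.0], [641.6, 248.4, 24.0]]
wall [[661.5, 367.9, 12.0], [641.8, 209.3, 12.0]]
handle front [[536.12145977 278.78255674 266.        ]] [489.37585068 284.29473796 319.45968455]
```

View pics/s3a.png

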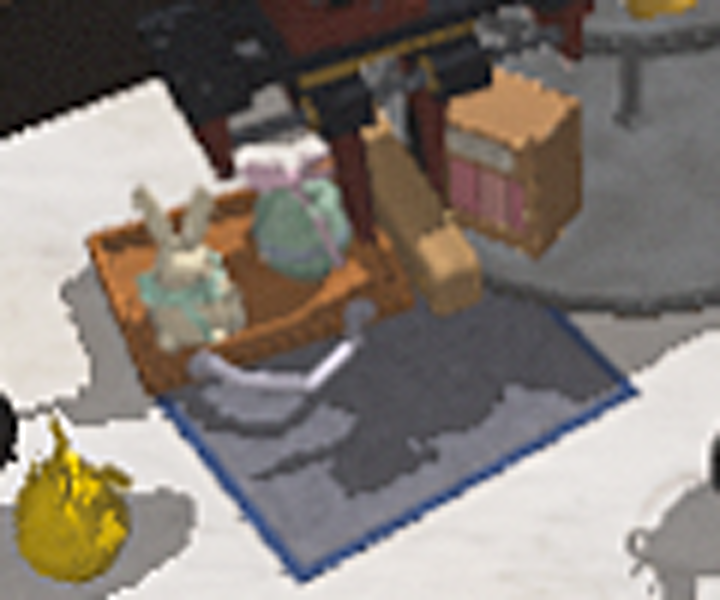

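Run:
```python
from h import *
q=down(-0.12)
env.move_l([498,307,240],q,rate=120)
hit=env.move_l([498,307,168],rate=80,f_stop=6)
s=env.read_state(); im=viewer.camera('wrist')
np.save('s4.npy',np.r_[s['tool_pos'],s['orientation']]); print(hit,s['time_s'],s['tool_pos'],s['width'],s['force'])
crop(im,0,0,512,384,1.5,'pics/w4.png')
im=viewer.camera('side');crop(im,140,150,260,250,6,'pics/s4a.png')
im=viewer.camera('scene');crop(im,130,150,270,250,5,'pics/c4a.png')
```

```text
False 11.7667 [498.31304898 307.18958717 168.42434549] 23.908508657960606 [ 0.13370902  0.21426979 -1.50065012]
```

View pics/w4.png

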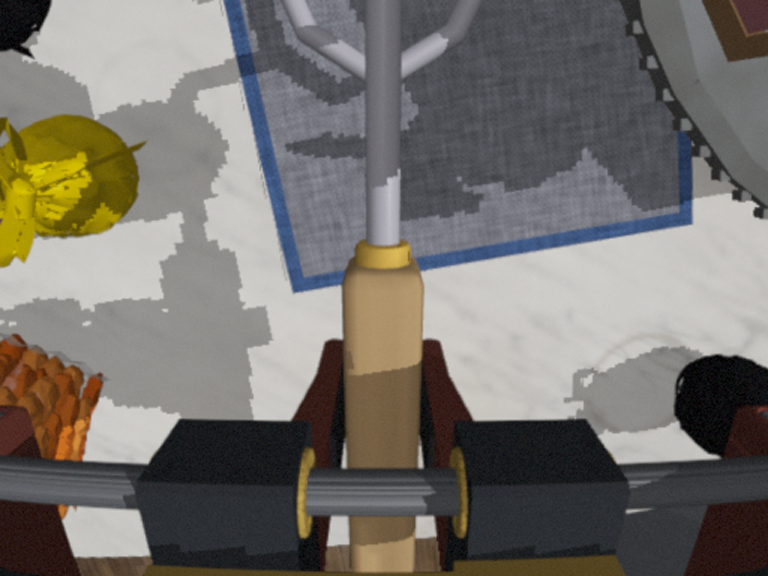

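View pics/s4a.png

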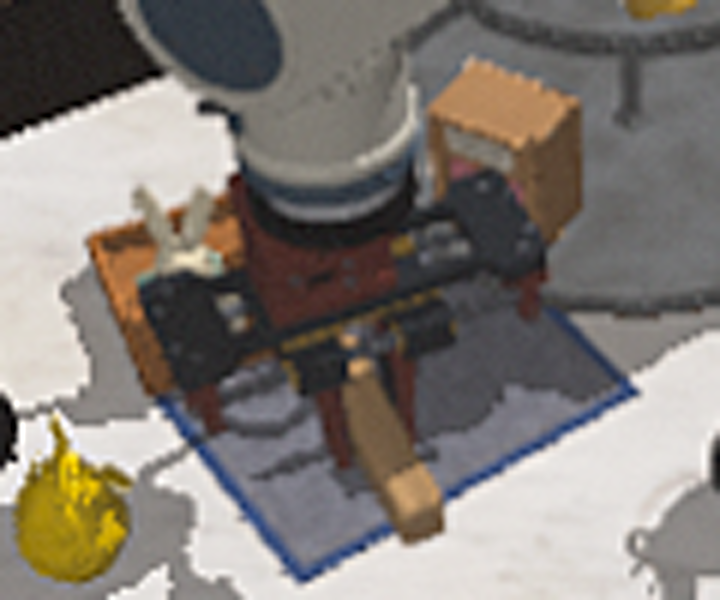

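View pics/c4a.png

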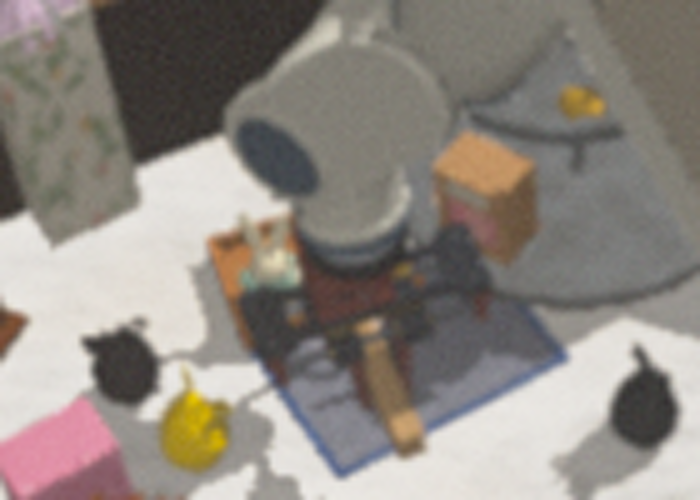

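Run:
```python
from h import *
v=np.load('s4.npy'); c=cam('wrist',dict(tool_pos=v[:3],orientation=v[3:]))
a=p2w(c,np.array([[383,72]])/1.5,24);print('apex',a)
e=p2w(c,np.array([[312,38],[450,38]])/1.5,24);print(e)
x=np.array([np.cos(-.12),np.sin(-.12)]);print('origin',a[0,:2]+108*x,'tip in tray x', (v[:2]+130*x-a[0,:2])@x-108)
hit=env.move_l([498,307,129],rate=40,f_stop=5)
s=env.read_state();print(hit,s['time_s'],s['tool_pos'],s['force'],s['width'])
```

```text
apex [[605.33934368 293.52738227  24.        ]]
[[623.01977775 322.0469025   24.        ]
 [615.94672034 263.36255655  24.        ]]
origin [712.56267635 280.59846388] tip in tray x -85.89216234454858
False 13.0417 [498.17016187 307.10151823 129.25451703] [-0.07094512  0.49126171 -1.68285452] 24.061925546844158
```

Run:
```python
from h import *
env.hold(0.25)
x=130*np.array([np.cos(-.12),np.sin(-.12)])
def tip(p,rate):
    h=env.move_l([*(np.array(p)-x),129],rate=rate,f_stop=20)
    s=env.read_state();print(h,s['time_s'],s['tool_pos'],s['force'],s['width'])
tip((616,292.5),25)
tip((525,251),30)
s=env.read_state(); im=viewer.camera('wrist')
np.save('s5.npy',np.r_[s['tool_pos'],s['orientation']])
crop(im,0,0,512,384,1.5,'pics/w5.png')
im=viewer.camera('side');crop(im,140,150,260,250,6,'pics/s5a.png')
im=viewer.camera('scene');crop(im,130,150,270,250,5,'pics/c5a.png')
```

```text
False 13.8833 [486.84474432 308.13605239 129.02252552] [ 0.87197903  0.65848803 -2.35516371] 23.740696574411302
False 17.3667 [395.97338583 266.59511086 129.00448726] [ 3.50298273  0.84470422 -1.38868877] 23.832342412670783
```

View pics/w5.png

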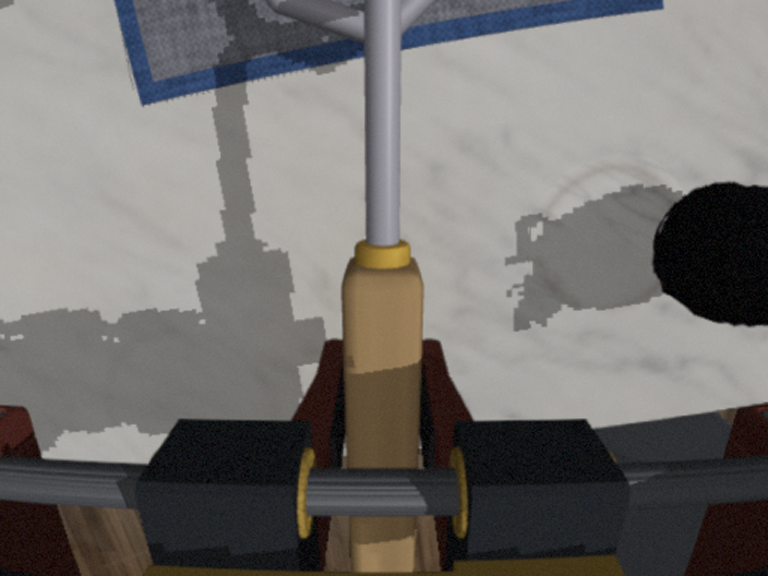

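View pics/s5a.png

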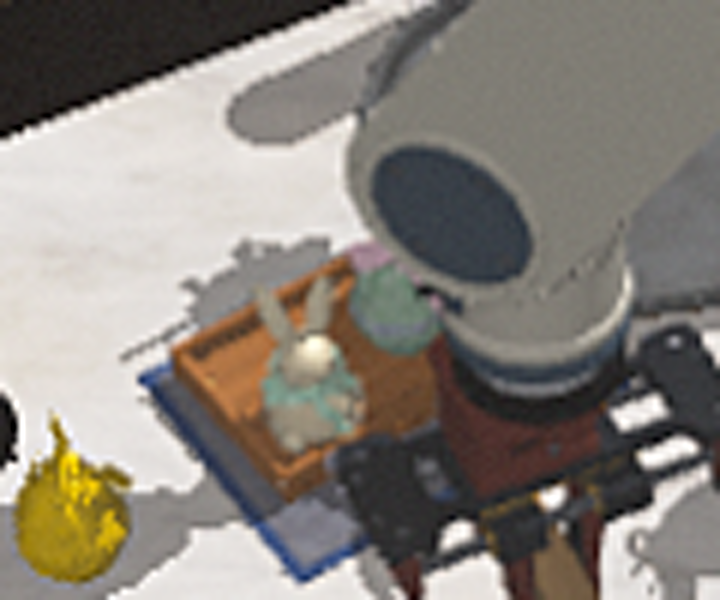

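View pics/c5a.png

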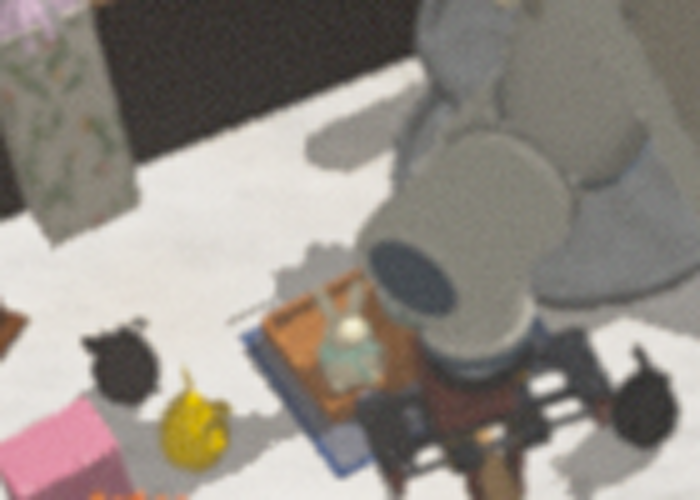

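Run:
```python
from h import *
r=p2w(cam('side'),np.array([[172,350],[290,476]])/6+[140,150],25);print(r.round(1))
d=r[0]-r[1];x=d[:2]/np.linalg.norm(d[:2]);y=np.array([-x[1],x[0]]);print(np.linalg.norm(d),np.arctan2(x[1],x[0]));C=r[:,:2].mean(0)-80*y;print('side C',C)
r=p2w(cam('scene'),np.array([[262,313],[338,415]])/5+[130,150],25);print(r.round(1))
d=r[0]-r[1];x=d[:2]/np.linalg.norm(d[:2]);y=np.array([-x[1],x[0]]);print(np.linalg.norm(d),np.arctan2(x[1],x[0]));print('scene C',r[:,:2].mean(0)-80*y)
v=np.load('s5.npy'); c=cam('wrist',dict(tool_pos=v[:3],orientation=v[3:]))
print('apex',p2w(c,np.array([[385,38]])/1.5,24), 'matcorner',p2w(c,np.array([[143,104]])/1.5,1))
```

```text
[[664.  347.9  25. ]
 [548.2 333.6  25. ]]
116.61243685730524 0.12242622608843813
side C [615.88621457 261.36174066]
[[668.8 341.1  25. ]
 [539.1 330.9  25. ]]
130.13901602561805 0.07858495491161362
scene C [610.23484762 256.22017648]
apex [[510.01357574 251.37146423  24.        ]] matcorner [[502.51151304 353.74710829   1.        ]]
```

Run:
```python
from h import *
x=130*np.array([np.cos(-.12),np.sin(-.12)])
h=env.move_l([*(np.array((504,239.5))-x),129],rate=22,f_stop=20)
env.hold(0.35)
s=env.read_state();print(h,s['time_s'],s['tool_pos'],s['force'],s['width'])
np.save('s6.npy',np.r_[s['tool_pos'],s['orientation']])
im=viewer.camera('side');crop(im,140,150,260,250,6,'pics/s6a.png')
```

```text
False 19.1083 [374.87363668 255.04512213 128.97595293] [ 1.56677733  1.02368332 -0.94156217] 23.791119422213974
```

View pics/s6a.png

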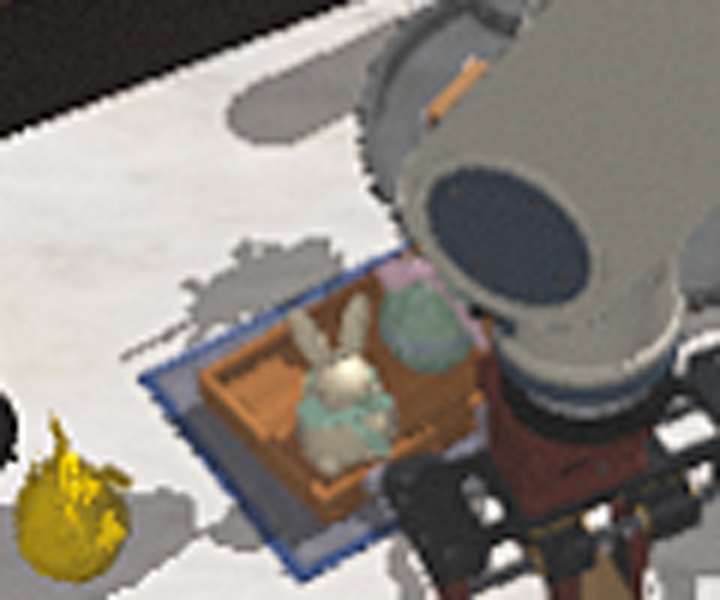

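Run:
```python
from h import *
r=p2w(cam('side'),np.array([[200,376],[322,495]])/6+[140,150],25);print(r.round(1))
d=r[0]-r[1];x=d[:2]/np.linalg.norm(d[:2]);y=np.array([-x[1],x[0]]);print(np.linalg.norm(d),np.arctan2(x[1],x[0]));print('side C',r[:,:2].mean(0)-80*y)
x=130*np.array([np.cos(-.12),np.sin(-.12)])
p=np.array((514,240.5))-x
env.move_l([*p,129],rate=20,f_stop=8)
env.hold(0.15)
h=env.move_l([*p,185],rate=50,f_stop=6)
s=env.read_state();print(h,s['time_s'],s['tool_pos'],s['force'],s['width'])
if not h:
    env.move_l([*p,300],rate=120)
    env.reach([395,120,300],down(0.8))
    env.reach([400,-40,290],down(1.6))
    env.reach([457.7,-131.5,283],down(1.795))
    s=env.read_state();print(s['time_s'],s['tool_pos'],s['force'],s['width'])
    np.save('s7.npy',np.r_[s['tool_pos'],s['orientation']])
    im=viewer.camera('wrist');crop(im,0,0,512,384,1.5,'pics/w7.png')
    im=viewer.camera('side');crop(im,140,120,400,250,3,'pics/s7a.png')
```

```text
[[637.9 343.1  25. ]
 [527.8 325.5  25. ]]
111.54995772927002 0.15875477456840745
side C [595.52167252 255.32021109]
False 21.225 [384.75307219 255.95565881 184.69383387] [ 0.28046941  0.09117255 -0.92629464] 23.65436788203602
25.0583 [ 457.81017743 -131.39921096  282.58341211] [-0.28951891 -0.05112281 -1.90117152] 23.57286630169916
```

View pics/w7.png

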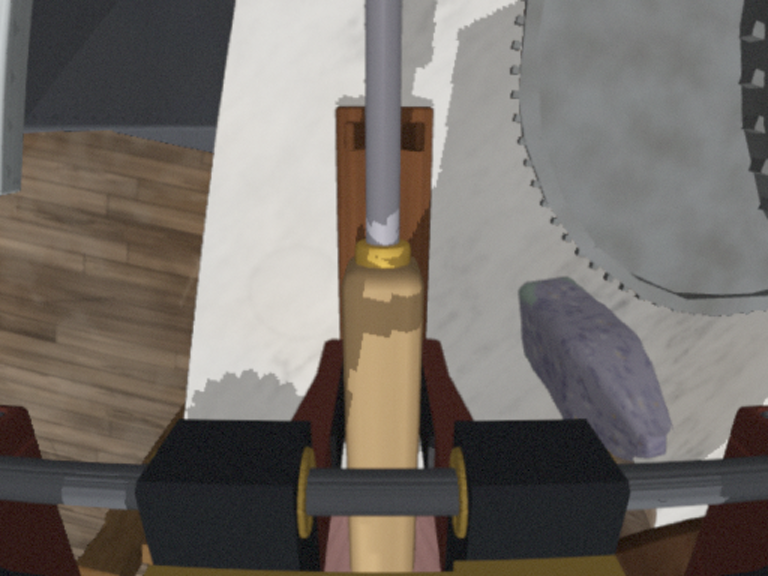

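View pics/s7a.png

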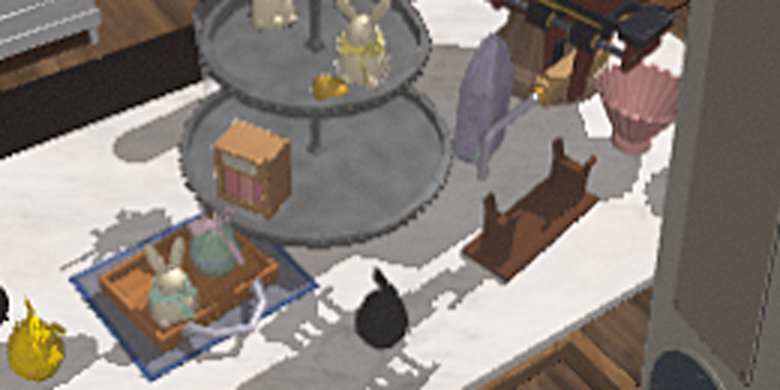

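Run:
```python
from h import *
env.move_l([457.7,-131.5,170],rate=120)
h=env.move_l([457.7,-131.5,133],rate=40,f_stop=10)
env.hold(0.2)
s=env.read_state();print(h,s['time_s'],s['tool_pos'],s['force'],s['width'])
im=viewer.camera('wrist');cv2.imwrite('pics/w8.png',im)
im=viewer.camera('side');crop(im,260,120,400,220,5,'pics/s8.png')
```

```text
True 27.3583 [ 457.359109   -131.37303331  132.93960648] [-0.75420345  0.03112035  5.34850268] 24.08883880190739
```

View pics/w8.png

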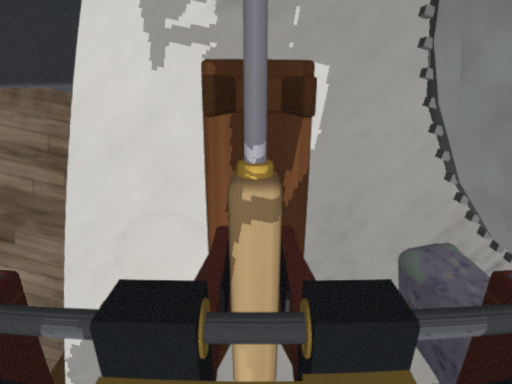

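View pics/s8.png

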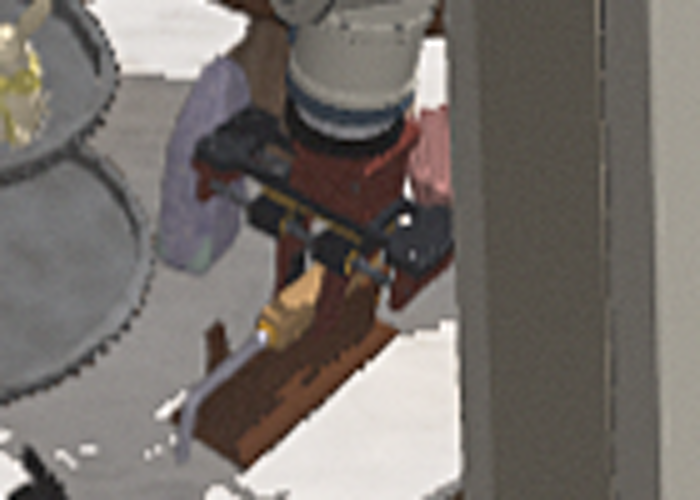

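Picture w8 matches the grasp picture w2, with the collar at (256,170) both times, so the tool is seated. I'll release it and back off.

Run:
```python
from h import *
set_gripper(88)
env.hold(0.2)
env.move_l([457.7,-131.5,230],rate=80)
env.reach([440,-150,260],down(1.76))
s=env.read_state();print(s['time_s'],s['tool_pos'],s['force'],s['width'])
np.save('s9.npy',np.r_[s['tool_pos'],s['orientation']])
im=viewer.camera('wrist');crop(im,0,0,512,384,1.5,'pics/w9.png')
im=viewer.camera('side');crop(im,140,120,400,250,3,'pics/s9.png')
```

```text
30.3917 [ 440.06739196 -150.50603886  260.49162765] [-0.23731734 -0.51578549 -0.37438454] 87.69804032233975
```

View pics/w9.png

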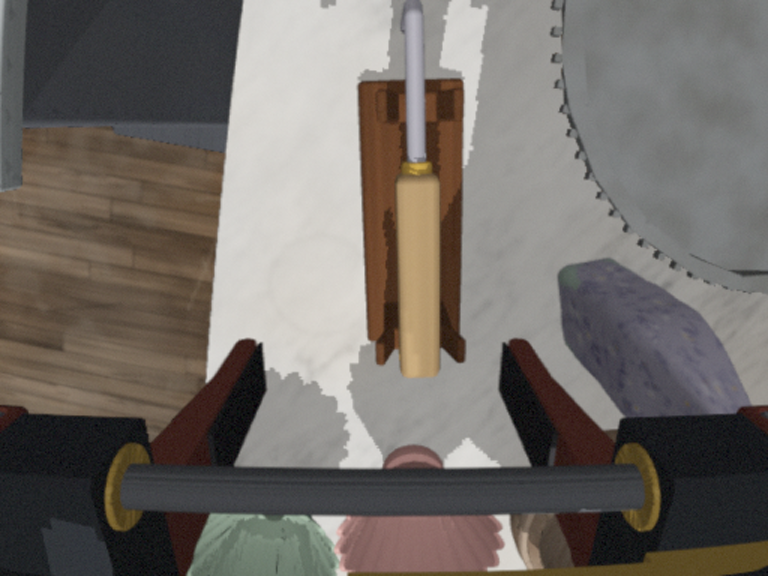

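View pics/s9.png

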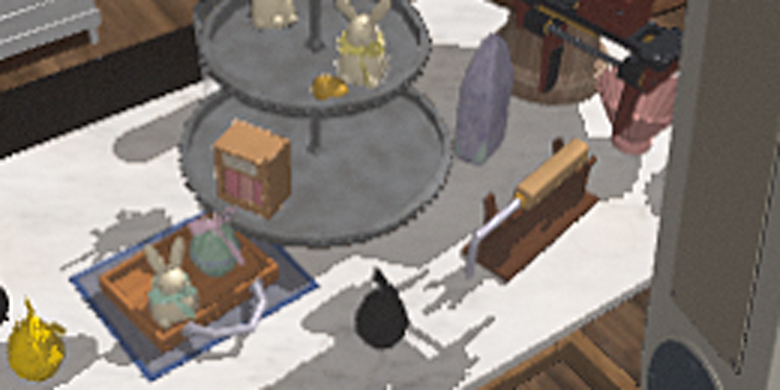

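Run:
```python
from h import *
r=p2w(cam('side'),np.array([[100,276],[278,266]])/3+[140,120],25);print(r.round(1),r.mean(0), np.linalg.norm(r[0]-r[1]))
m=p2w(cam('side'),np.array([[70,278],[318,285]])/3+[140,120],1);print(m.mean(0),np.linalg.norm(m[0]-m[1]))
from station import workorder
workorder.sign_off()
```

```text
[[640.6 341.9  25. ]
 [546.1 171.8  25. ]] [593.34807131 256.84454133  25.        ] 194.59279822983873
[597.00343789 251.97669983   1.        ] 278.2488565127263
the job is handed in; nothing more can be done
```

The tray is on the mat with the hare and egg standing in it, the hook tool is back in its rest, and the job is handed in. It took about 31 s of robot time. No verdict is reported, so these are my own last camera and force checks.

**How it went:** I took the hook from its rest and lowered the tine into the pull. I dragged the tray about 115 mm at no more than 30 mm/s, then unhooked and laid the tool back in its saddles. Only the hook was used to move the tray.

**Tray:** In the last side picture its centre measures about 6 mm from the mat centre (limit 35 mm). I read the tray and mat diagonals as 195 and 278 mm; they should be 200 and 284 mm. That puts the reading error at a few millimetres.

**Hare and egg:** Both stand upright on the tray floor in the last side picture. I judged this by eye and did not measure the tilt.

**Tool:** It lies within about 1–2 mm of where it first lay, with the tine at the same end. The lowering move stopped on contact at the height where I had picked the tool up. The gripper is open and well clear of it.

**Bystanders:** Both drippers look unmoved in the last wrist picture. The pink carton is outside the final pictures, but the arm never went near it.

No check failed.

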